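# Screen brightness check on the analyser's touch terminal

### The job

The touch terminal is due its screen brightness check: turn the screen square to its foot and lay it back until the glass slopes 30 degrees from the bench top, keeping the gripper off the glass. Then lift the brightness meter out of its dock and hold it on the ring in the middle of the screen, square to the glass and pressed gently so that its sprung rubber collar goes about halfway in, for at least three seconds. Finish while still holding it there, with the other things on the bench left where they are.

Things in the scene. Friction and masses are not known exactly. Their poses are not given: they have to be found in the camera images.
- screen_pivot (a point): point on the terminal's foot 140 mm above the bench, where the swivel axis (vertical) and the tilt axis (level, along the screen's width) cross. Its frame is the foot's: x to the back, y to the left, z up, so -x is the foot's front edge, which has a short white index line. The foot is a fixed dark grey plate 150 mm deep, 190 mm wide, 12 mm high
- screen_swivel (a joint): turn of the screen on its foot, rad, anticlockwise from above positive; 0 = square to the foot, screen width parallel to the foot's long edge. Friction-held: stays where it is left, about 0.3 N m to turn
- screen_tilt (a joint): how far the screen leans back from upright, rad; 0 = upright, 1.571 = lying flat, so a glass sloping 30 degrees from the bench top reads 1.047. Range 0 to 1.40. Friction-held: stays where it is left, about 0.45 N m to turn
- handle_mid (a point): middle of the black grab handle on the screen's upper edge, meant for moving the screen: a round bar 12 mm thick, 100 mm long, parallel to the screen's width, its axis 50 mm beyond the edge of the case. With the screen upright it lies 137.5 mm above the tilt axis and 22 mm in front of it. Frame moves with the screen: x from front to back through the screen, y along the bar, z up the screen
- ring_centre (a point): centre of the black ring (46 mm inside, 52 mm outside diameter, small cross in the middle) shown on the light patch in the middle of the screen, on the front of the glass. x points squarely into the glass, y and z lie in it (width, up). It lies 29.5 mm in front of the tilt axis
- screen_glass: front glass of the screen, 208 x 133 mm, level with the frame to within 2 mm, in a light grey case 250 x 175 x 17 mm (frame 21 mm wide); origin on the tilt axis, axes as ring_centre
- meter: brightness meter, 110 mm long; stands face down in the dock. Origin at the middle of its face with the collar out, z along its length away from the face. Rubber collar 30 mm diameter; grey barrel 36 mm diameter from 14 to 34 mm; dark flange 50 mm diameter from 34 to 40 mm; light grey grip 38 mm (x) by 30 mm (y) from 40 to 110 mm: pinch it across y about 80 mm from the face. 0.13 kg
- meter_face (a point): middle of the meter's face, the end of its rubber collar; moves in with the collar
- meter_collar (a joint): how far the sprung rubber collar is pushed into the meter, m; 0 = fully out, 0.010 = bottomed. Takes about 0.8 N to start, 2.5 N at half travel, 4.3 N at the bottom
- meter_dock: black round charging dock 66 mm diameter, 46 mm high, fixed, with a 41 mm hole; origin on the bench. The meter's flange rests on its rim, so the meter's origin stands 12 mm above the bench. Left or right of the terminal
- timer: white digital lab timer lying flat, 68 x 66 x 18 mm, origin under its centre; a bystander
- cup: specimen cup with red lid, 56 mm diameter, 54 mm high, origin under its centre; a bystander
- cartridge_1: test cartridge, white with blue lid, 36 x 36 x 56 mm, origin under its centre; a bystander
- cartridge_2: another test cartridge, the same; a bystander
- marker: white marker with blue cap, lying, 139 x 11 mm, origin under its centre; a bystander

How it is judged:
On the way, in this order (a step that is already met when the one before it is completed fails the run):
1. the screen is square to its foot and slopes 30 degrees, the meter still in its dock (value of joint screen_swivel between -0.07 and 0.07 rad and value of joint screen_tilt between 0.977 and 1.117 rad and distance of meter from where it was at the start of the episode below 0.01 m), for 0.3 s.
2. the meter is lifted out of its dock in the gripper (z of meter in the frame of meter_dock above 0.06 m and contact force between the fingers and meter above 1 N), for 0.2 s.
3. the meter is held on the ring, square to the glass, collar about halfway in, for two seconds (distance between meter_face and ring_centre below 0.008 m and angle between the z axis of meter and the x axis of ring_centre, either way round below 0.1 rad and contact force between meter and screen_glass between 0.8 and 8 N and value of joint meter_collar between 0.002 and 0.0085 m and contact force between the fingers and meter above 1 N and value of joint screen_swivel between -0.07 and 0.07 rad and value of joint screen_tilt between 0.977 and 1.117 rad), for 2 s.
At the end, for the whole second after the job is handed in: meter held clear of its dock and still, face within 8 mm of the ring's centre, within 0.10 rad of square to the glass, collar 2 to 8.5 mm in, 0.8 to 8 N on the glass; screen square to its foot within 0.07 rad, leaning 0.977 to 1.117 rad (30 degree slope, 4 either way) (all of step 3 and contact force between meter and meter_dock below 0.1 N and z of meter in the frame of meter_dock above 0.03 m and linear speed of meter below 0.03 m/s); the arm keeps its last pose, push and grip.
It fails at once if the gripper touches the glass (contact force between the arm and screen_glass above 1 N).
It fails at once if the meter is pushed hard on the glass (over 12 N) (contact force between meter and screen_glass above 12 N).
It fails at once if a bystander is shifted more than 30 mm (distance of any of timer, cup, cartridge_1, cartridge_2, marker from where it was at the start of the episode above 0.03 m).
It also fails if it takes over 58 s, if anything falls off the work surface, if the arm or the gripper's body presses on something with over 40 N, if the wrist force passes 120 N, or if a joint passes its speed limit or range.

### The arm

A 6-joint arm with a two-finger parallel gripper is mounted at the origin on a cart in front of the work surface, level with it; the furniture and walls round the work are solid. World frame = base frame: x ahead of the robot, y to its left, z up, the work surface at z = 0. Lengths are in m, angles in rad, forces in N, time in s.
With the tool pointing down it reaches from about 0.35 to 0.725 m from the base axis. Payload 4.3 kg.
Tool frame: the origin (TCP) lies between the finger pads; the fingertips stand 11 mm ahead of it and the grasp point (between the pads) lies 8 mm behind it (arm.nose_length is the distance from the TCP to the fingertips, in m); x points along the fingers, y is the direction in which the jaws open and shut, and the axes are right-handed (so a half turn about x gives the same grasp; the last joint's range is limited). The gripper opens to 85 mm and grips with 20 to 120 N. Pads are 22 mm wide; open, the fingers measure 114 mm over their backs; the gripper's body (76 mm by 85 mm) begins 54 mm behind the grasp point. The pads swing forward as they close: fully open they stand 13 mm farther back than shut.
Start: joints at [1.119, 0.377, 0.081, 1.274, 0, 1.46], TCP at [0.193, 0.542, 0.242] pointing down, gripper open.
Joint ranges: [-2.72, 2.72], [-0.84, 1.66], [-1.02, 1.22], [-1.77, 2.12], [-1.37, 1.28], [-3.14, 3.14]. Speed limits (rad/s): [2.57, 2.57, 3.14, 3.14, 3.14, 3.14].

### API

Orientations are given as a unit quaternion [w, x, y, z].
In Python, from station import observe, imaging, arm gives the robot as it stands.
- The arm moves only by the shell command python3 -m pendant 'ROWS' [OPENING] [FORCE]. ROWS is JSON, a list of rows, each an object with "travel": the shift along the world's x, y, z scaled (see below), a list of three; "angular": the turn, a rotation vector about the world's x, y, z scaled (see below), a list of three. A call has 1 to 12 rows; each row shifts and turns the commanded pose from where the row before left it; what a row does not reach is not made up. The controller multiplies each number of a shift by 0.03 m and each number of a turn by 180 degrees. A row lasts 1/10 s, in which the tool goes at most 50 mm and 8.59 degrees, less where a joint would pass 70% of its speed; a pose out of reach is approached as far as the arm can. A call with a number of a shift or a turn outside -1 to 1 is refused whole. A call with a gripper value outside its range is refused whole. OPENING is the closure, from -1 (fully open) to 1 (shut), set as the call begins (- or left out, the last holds). The fingers move at their own pace and stop on an object; FORCE is the grip in N (left out, the last holds). Time passes only in rows, so rows that do not move let the fingers close. It gives the time, the measured TCP pose, the force and the opening at its end, in the units of the state.
- observe(): the state, without advancing time (a new reading comes with each control period).
- imaging.snapshot(name): name is "scene" or "side" or "wrist"; returns the picture (420x560x3 uint8, red, green, blue); there is no depth.
- imaging.get_calibration(name): a dict with "intrinsics" (3x3 intrinsics, pixels), "R" (3x3) and "t" (3): a world point X has camera coordinates R X + t. Camera axes: x right, y down, z forward; pixel columns grow to the right and rows downward; lengths in m; the calibration is good to about 2 mm. A picture is of the moment at which its call begins: read the wrist's pose just before it. get_calibration takes no time and is no camera call; for the wrist camera it gives the pose at the moment of the call.
- arm.hand_in(): hands the job in, once; it reports no verdict.
The state is a dict: "clock": time; "joint_positions": joint angles; "qvel": joint speeds; "effort": joint torques, N m; "ee_pos": TCP position; "eef_rot": TCP orientation; "contact_force": force on the tool from outside, world axes, zero at the start; "wrist_torque": the same for the moment, N m; "gripper_width": finger opening in m.
Only numpy, scipy, OpenCV 4.12 (cv2) and the standard library are available. Lean on these libraries where they do the work, as an engineer would, in place of code of your own. Each camera call takes 0.05 s, during which the arm holds its last target. There are 200 camera calls.

## Working session

There is one attempt and no reset: what is moved stays moved. The work goes in short steps, Python scripts to look and compute and a shell command to move; the robot and the scene stay as the last step left them, time stands still between calls to the robot, and variables do not carry over. Pictures are saved under pics/ and viewed, about 8 in all and at most 12, crops included, and the job is handed in when it is done.

```bash
ls; mkdir -p pics
python3 - <<'E'
from station import observe, imaging, arm
import cv2,numpy as np
s=observe();print(s)
for n in ["scene","side"]:
    im=imaging.snapshot(n); cv2.imwrite(f"pics/{n}0.png",im[:,:,::-1]); c=imaging.get_calibration(n); print(n,c, -c["R"].T@c["t"])
E
```

```text
pics
{'clock': 0.0, 'joint_positions': array([1.11870257e+00, 3.78073000e-01, 7.95783847e-02, 1.27437701e+00,
       8.67916483e-06, 1.46046785e+00]), 'qvel': array([-2.68770511e-04, -7.34533662e-05, -1.47910862e-04, -1.28685010e-03,
       -1.04760171e-03, -3.00207038e-04]), 'effort': array([ 1.41094530e-03, -4.63604879e+01,  2.69875431e+01,  2.08706368e-02,
        2.43912888e-05, -1.05975282e-07]), 'ee_pos': array([0.19243463, 0.54115652, 0.24133677]), 'eef_rot': array([ 0.69660086,  0.11954094,  0.69701401, -0.12094906]), 'contact_force': array([-0.09850774,  0.24721914, -0.64820908]), 'wrist_torque': array([ 0.0152083 , -0.01904684,  0.00459965]), 'gripper_width': 0.0854797173511433}
scene {'intrinsics': array([[541.37727839,   0.        , 266.6018541 ],
       [  0.        , 541.37727839, 210.663247  ],
       [  0.        ,   0.        ,   1.        ]]), 'R': array([[-0.09675351, -0.99524246,  0.01145457],
       [-0.8459548 ,  0.07616588, -0.52778711],
       [ 0.52440369, -0.06075531, -0.84929945]]), 't': array([0.03854895, 0.53613126, 1.36934002])} [-0.2608144   0.08072532  1.44550133]
side {'intrinsics': array([[399.94510428,   0.        , 282.22299236],
       [  0.        , 399.94510428, 203.37004719],
       [  0.        ,   0.        ,   1.        ]]), 'R': array([[-0.97625034,  0.21638101, -0.01070199],
       [ 0.17564235,  0.76159667, -0.62379506],
       [-0.12682681, -0.61085986, -0.78151468]]), 't': array([0.49306775, 0.02878936, 1.27328555])} [0.63778767 0.64918266 1.0183268 ]
```

View pics/scene0.png

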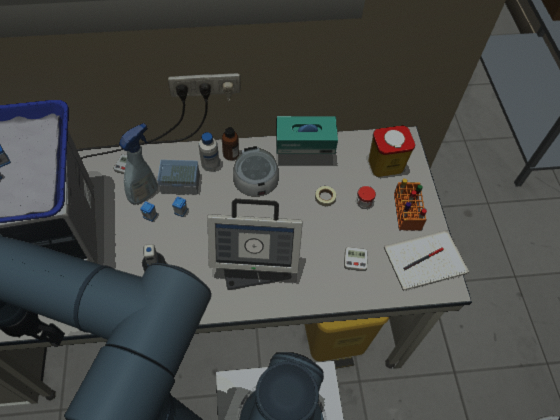

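View pics/side0.png

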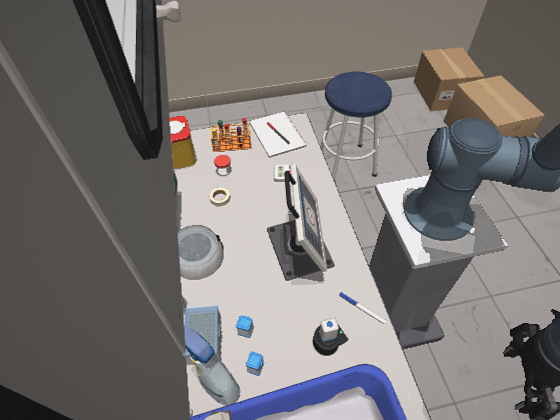

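Scene: the screen is at about (255,243), the handle at (256,203) and the meter at about (150,253). Side: the meter is at (329,328), the screen at (308,225) and the marker at (362,307). I'll enlarge both.

Run:
```python
import cv2,numpy as np
a=cv2.imread("pics/scene0.png")[185:300,130:320]; b=cv2.imread("pics/side0.png")[160:360,250:400]
cv2.imwrite("pics/c1.png",cv2.resize(a,None,fx=4.2,fy=4.2,interpolation=cv2.INTER_CUBIC))
cv2.imwrite("pics/c2.png",cv2.resize(b,None,fx=3,fy=3,interpolation=cv2.INTER_CUBIC))
```

```text
(no output)
```

View pics/c1.png

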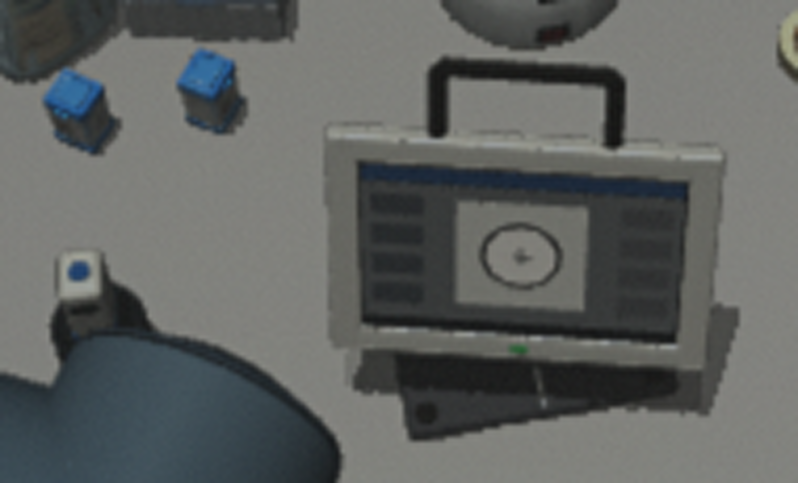

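View pics/c2.png

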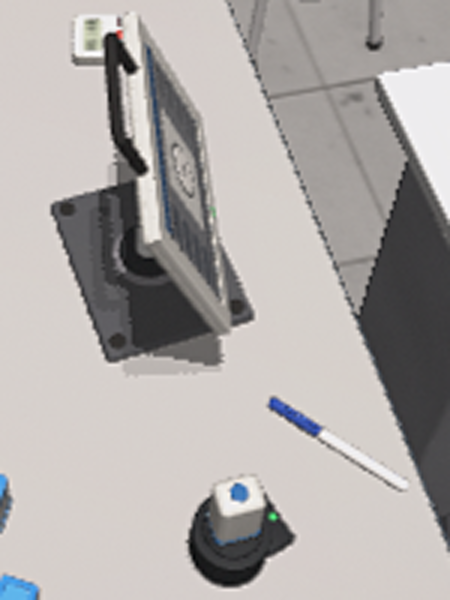

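Crop c1 gives the glass corners at (358,162), (690,182), (677,342) and (361,325), the ring at (521,257), the handle middle at (528,68) and the foot's front corners at (410,434) and (678,386). Crop c2 gives foot corners at (52,207), (108,360) and (254,318), and the meter top at (239,492). Next is a joint fit.

```bash
cat > h.py <<'E'
import numpy as np
from scipy.optimize import least_squares
from scipy.spatial.transform import Rotation as Rt
from station import observe, imaging, arm
def proj(c,X):
    q=c["R"]@np.asarray(X)+c["t"]; q=c["intrinsics"]@q; return q[:2]/q[2]
def Rz(a): return Rt.from_euler('z',a)
def scr(px,py,yaw,tilt,p):  # tilt: lean back => rotate about +y
    return np.array([px,py,.14])+(Rz(yaw)*Rt.from_euler('y',tilt)).apply(p)
E
python3 - <<'E'
from h import *
C={n:imaging.get_calibration(n) for n in["scene","side"]}
S=lambda u,v:np.array([u/4.2+130-.4,v/4.2+185-.4])
D=lambda u,v:np.array([u/3+250-.3,v/3+160-.3])
g=-.0295
so=[("scene",S(358,162),(g,.104,.0665)),("scene",S(690,182),(g,-.104,.0665)),("scene",S(677,342),(g,-.104,-.0665)),("scene",S(361,325),(g,.104,-.0665)),("scene",S(521,257),(g,0,0)),("scene",S(528,68),(-.022,0,.1375)),("side",D(182,168),(g,0,0))]
fo=[("scene",S(410,434),(-.075,.095)),("scene",S(678,386),(-.075,-.095)),("side",D(52,207),(.075,-.095)),("side",D(108,360),(.075,.095)),("side",D(254,318),(-.075,.095))]
def f(p):
    px,py,sw,ti,fx,fy,fa=p; r=[]
    for n,u,q in so: r.append(proj(C[n],scr(px,py,sw,ti,q))-u)
    for n,u,q in fo: r.append(proj(C[n],np.r_[fx,fy,0]+Rz(fa).apply([*q,.012]))-u)
    return np.concatenate(r)
s=least_squares(f,[.45,.05,0,.3,.45,.05,0],loss='soft_l1'); print(s.x.round(4)); print(s.fun.reshape(-1,2).round(1))
def m(p): return np.r_[proj(C["scene"],[*p,.122])-S(80,272),proj(C["side"],[*p,.122])-D(239,492)]
s2=least_squares(m,[.4,.3]);print(s2.x,s2.fun.round(1))
for n,u,z in[("scene",S(75,90),.056),("scene",S(208,72),.056)]:
    print(least_squares(lambda p:proj(C[n],[*p,z])-u,[.5,.3]).x)
for u in (D(270,403),D(405,488)): print(least_squares(lambda p:proj(C["side"],[*p,.006])-u,[.4,.2]).x)
px,py,sw,ti,_,_,fa=s.x
for a,t in((sw,ti),(fa,1.047)): print("handle",scr(px,py,a,t,(-.022,0,.1375)),"ring",scr(px,py,a,t,(g,0,0)))
E
```

```text
[ 0.4581  0.0291 -0.1563  0.418   0.4594  0.0307  0.0971]
[[ 0.2 -0.2]
 [-0.1 -0.4]
 [-0.   0.3]
 [ 0.4 -0. ]
 [ 0.2 -0.6]
 [-0.1  0.4]
 [ 0.5  0.7]
 [-0.8  0. ]
 [ 0.2  0.1]
 [-1.  -1.4]
 [-0.2  0.5]
 [ 0.9 -0.4]]
[0.46232174 0.3205707 ] [ 0.2 -0.5  0.4  0.1]
[0.64595737 0.33921273]
[0.65288679 0.24368969]
[0.38887306 0.20337027]
[0.29885848 0.3059661 ]
handle [0.49340339 0.02349574 0.27459299] ring [0.43149978 0.03324887 0.1519744 ]
handle [0.56568406 0.03952648 0.22782391] ring [0.4434461  0.02762283 0.16554484]
```

The fit is clean (about 0.5 px): swivel ≈ -0.253, tilt ≈ 0.418. Next I grip the handle from above.

```bash
cat >> h.py <<'E'
def toolR(approach,jaw):
    x=np.array(approach,float);x/=np.linalg.norm(x);y=np.array(jaw,float);y-=x*(x@y);y/=np.linalg.norm(y)
    return Rt.from_matrix(np.c_[x,y,np.cross(x,y)])
def plan(pos,R,grasp=True):
    s=observe(); q=s["eef_rot"]; cur=Rt.from_quat(np.r_[q[1:],q[0]])
    best=min((R,R*Rt.from_euler('x',np.pi)),key=lambda k:(k*cur.inv()).magnitude())
    d=(np.array(pos)-s["ee_pos"])/.03; rv=(best*cur.inv()).as_rotvec()/np.pi
    print("travel",d.round(2),"turn",rv.round(4),"minrows",round(np.abs(d).max(),1),round(np.linalg.norm(rv)*180/8.59,1)); return best
E
python3 - <<'E'
from h import *
s=observe();q=s["eef_rot"];print(Rt.from_quat(np.r_[q[1:],q[0]]).as_matrix().round(3))
a=-.1563
plan([.4934,.0235,.34],toolR([0,0,-1],[np.cos(a),np.sin(a),0]))
E
```

```text
[[-0.001  0.335  0.942]
 [-0.002  0.942 -0.335]
 [-1.    -0.002 -0.   ]]
travel [ 10.03 -17.26   3.29] turn [ 3.00e-04 -6.00e-04 -4.41e-01] minrows 17.3 9.2
```

```bash
python3 -m pendant '[{"travel":[0,0,1],"angular":[0,0,0]},{"travel":[0,0,1],"angular":[0,0,0]},{"travel":[0.5,-0.8,1],"angular":[0,0,-0.02]},{"travel":[0.5,-0.9,0.3],"angular":[0,0,-0.025]},{"travel":[0.5,-0.9,0],"angular":[0,0,-0.025]},{"travel":[0.5,-0.9,0],"angular":[0,0,-0.025]},{"travel":[0.5,-0.9,0],"angular":[0,0,-0.025]},{"travel":[0.5,-0.9,0],"angular":[0,0,-0.025]},{"travel":[0.5,-0.9,0],"angular":[0,0,-0.025]},{"travel":[0.5,-0.9,0],"angular":[0,0,-0.025]},{"travel":[0.5,-0.9,0],"angular":[0,0,-0.025]},{"travel":[0.5,-0.9,0],"angular":[0,0,-0.025]}]' -1 40
python3 -m pendant '[{"travel":[0.5,-0.9,0],"angular":[0,0,-0.025]},{"travel":[0.5,-0.9,0],"angular":[0,0,-0.025]},{"travel":[0.5,-0.9,0],"angular":[0,0,-0.025]},{"travel":[0.5,-0.9,0],"angular":[0,0,-0.025]},{"travel":[0.5,-0.9,0],"angular":[0,0,-0.025]},{"travel":[0.5,-0.9,0],"angular":[0,0,-0.025]},{"travel":[0.5,-0.9,0],"angular":[0,0,-0.025]},{"travel":[0.5,-0.9,0],"angular":[0,0,-0.021]},{"travel":[0.5,-0.4,0],"angular":[0,0,0]},{"travel":[0,0,0],"angular":[0,0,0]}]'
python3 - <<'E'
from h import *
a=-.1563
plan([.4934,.0235,.267],toolR([0,0,-1],[np.cos(a),np.sin(a),0]))
E
```

```text
clock: 1.3
ee_pos: [0.3429, 0.2735, 0.341]
eef_rot: [0.6, 0.374, 0.6, -0.374]
contact_force: [0.9, -1.2, 0.5]
gripper_width: 0.0855
clock: 2.3
ee_pos: [0.4788, 0.0452, 0.3404]
eef_rot: [-0.458, -0.538, -0.459, 0.539]
contact_force: [-0.3, -0.0, 0.2]
gripper_width: 0.0853
travel [ 0.49 -0.72 -2.45] turn [ 0.0001 -0.0003  0.001 ] minrows 2.4 0.0
```

```bash
python3 -m pendant '[{"travel":[0.25,-0.36,0],"angular":[0,0,0]},{"travel":[0.25,-0.36,-0.45],"angular":[0,0,0]},{"travel":[0,0,-0.5],"angular":[0,0,0]},{"travel":[0,0,-0.5],"angular":[0,0,0]},{"travel":[0,0,-0.5],"angular":[0,0,0]},{"travel":[0,0,-0.5],"angular":[0,0,0]},{"travel":[0,0,0],"angular":[0,0,0]},{"travel":[0,0,0],"angular":[0,0,0]}]'
python3 - <<'E'
from h import *
import cv2
print(observe()["ee_pos"])
im=imaging.snapshot("side"); cv2.imwrite("pics/s1.png",cv2.resize(im[130:330,230:400,::-1],None,fx=3,fy=3))
E
```

```text
clock: 3.1
ee_pos: [0.4923, 0.0255, 0.268]
eef_rot: [-0.459, -0.537, -0.46, 0.538]
contact_force: [0.4, 0.4, 1.0]
gripper_width: 0.0851
[0.49230591 0.02547097 0.26800817]
```

View pics/s1.png

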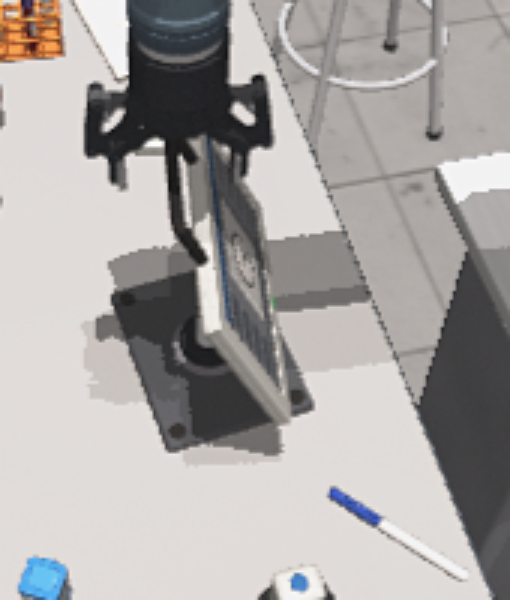

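The fingers straddle the handle bar well above the case, so I close them.

```bash
python3 -m pendant '[{"travel":[0,0,0],"angular":[0,0,0]},{"travel":[0,0,0],"angular":[0,0,0]},{"travel":[0,0,0],"angular":[0,0,0]},{"travel":[0,0,0],"angular":[0,0,0]},{"travel":[0,0,0],"angular":[0,0,0]},{"travel":[0,0,0],"angular":[0,0,0]},{"travel":[0,0,0],"angular":[0,0,0]},{"travel":[0,0,0],"angular":[0,0,0]}]' 1 40
python3 - <<'E'
from h import *
# path of TCP: TCP = handle + (0,0,-.008)
N=16
P0=None
e=observe()["ee_pos"];print(e)
for k in range(0,N+1,2):
    w=k/N; a=-.1563+w*(.0971+.1563); t=.418+w*(1.047-.418)
    h=scr(.4585,.0298,a,t,(-.022,0,.1375))
    if P0 is not None: print(((h-P0)/.03/2).round(3), "turn/row",round(.2534/N/np.pi,4))
    P0=h
E
```

```text
clock: 3.95
ee_pos: [0.4934, 0.0251, 0.2683]
eef_rot: [0.46, 0.538, 0.459, -0.537]
contact_force: [2.7, -0.7, 3.7]
gripper_width: 0.0104
[0.49339358 0.02506801 0.26830467]
[ 0.176 -0.003 -0.054] turn/row 0.005
[ 0.172  0.008 -0.067] turn/row 0.005
[ 0.166  0.02  -0.08 ] turn/row 0.005
[ 0.158  0.03  -0.093] turn/row 0.005
[ 0.15   0.04  -0.105] turn/row 0.005
[ 0.14   0.049 -0.116] turn/row 0.005
[ 0.128  0.058 -0.127] turn/row 0.005
[ 0.116  0.065 -0.137] turn/row 0.005
```

```bash
python3 -m pendant '[{"travel":[0.176,-0.003,-0.054],"angular":[0,0,0.005]},{"travel":[0.176,-0.003,-0.054],"angular":[0,0,0.005]},{"travel":[0.172,0.008,-0.067],"angular":[0,0,0.005]},{"travel":[0.172,0.008,-0.067],"angular":[0,0,0.005]},{"travel":[0.166,0.02,-0.08],"angular":[0,0,0.005]},{"travel":[0.166,0.02,-0.08],"angular":[0,0,0.005]},{"travel":[0.158,0.03,-0.093],"angular":[0,0,0.005]},{"travel":[0.158,0.03,-0.093],"angular":[0,0,0.005]}]'
python3 -m pendant '[{"travel":[0.15,0.04,-0.105],"angular":[0,0,0.005]},{"travel":[0.15,0.04,-0.105],"angular":[0,0,0.005]},{"travel":[0.14,0.049,-0.116],"angular":[0,0,0.005]},{"travel":[0.14,0.049,-0.116],"angular":[0,0,0.005]},{"travel":[0.128,0.058,-0.127],"angular":[0,0,0.005]},{"travel":[0.128,0.058,-0.127],"angular":[0,0,0.005]},{"travel":[0.116,0.065,-0.137],"angular":[0,0,0.005]},{"travel":[0.116,0.065,-0.137],"angular":[0,0,0.005]},{"travel":[0,0,0],"angular":[0,0,0]},{"travel":[0,0,0],"angular":[0,0,0]},{"travel":[0,0,0],"angular":[0,0,0]}]'
python3 - <<'E'
from h import *
a=.0971
h=scr(.4585,.0298,a,1.047,(-.022,0,.1375))
plan(h-[0,0,.008],toolR([0,0,-1],[np.cos(a),np.sin(a),0]))
print(observe()["wrist_torque"])
E
```

```text
clock: 4.75
ee_pos: [0.5326, 0.0275, 0.2509]
eef_rot: [-0.493, -0.507, -0.492, 0.508]
contact_force: [-2.4, -2.6, 7.5]
gripper_width: 0.0105
clock: 5.85
ee_pos: [0.5653, 0.0406, 0.221]
eef_rot: [0.523, 0.476, 0.523, -0.476]
contact_force: [2.8, -3.2, 0.6]
gripper_width: 0.0109
travel [ 0.02 -0.01 -0.04] turn [0.0004 0.0001 0.0008] minrows 0.0 0.0
[-0.61530335 -0.28591144  0.07049758]
```

The screen is at the target by the arm's reading. I release with a partial opening, rise, and test the reach of the tilted pressing pose with 30 mm standoff.

```bash
python3 -m pendant '[{"travel":[0,0,0],"angular":[0,0,0]},{"travel":[0,0,0],"angular":[0,0,0]},{"travel":[0,0,0],"angular":[0,0,0]},{"travel":[0,0,0.4],"angular":[0,0,0]},{"travel":[0,0,0.8],"angular":[0,0,0]},{"travel":[0,0,0.8],"angular":[0,0,0]},{"travel":[0,0,1],"angular":[0,0,0]},{"travel":[0,0,1],"angular":[0,0,0]}]' 0.3 40
python3 -m pendant '[{"travel":[-0.9,-0.1,0],"angular":[0.004,-0.0417,0]},{"travel":[-0.9,-0.1,0],"angular":[0.004,-0.0417,0]},{"travel":[-0.9,-0.1,0],"angular":[0.004,-0.0417,0]},{"travel":[-0.9,-0.1,0],"angular":[0.004,-0.0417,0]},{"travel":[-0.9,-0.1,0],"angular":[0,0,0]},{"travel":[-0.9,-0.1,-0.7],"angular":[0,0,0]},{"travel":[-0.4,0,-1],"angular":[0,0,0]},{"travel":[0,0,-1],"angular":[0,0,0]},{"travel":[0,0,-0.2],"angular":[0,0,0]},{"travel":[0,0,0],"angular":[0,0,0]}]'
python3 - <<'E'
from h import *
import cv2
a=.0971
plan([.392,.0225,.254],toolR([.5,.05,-.866],[np.cos(a),np.sin(a),.5]))
print(observe()["joint_positions"].round(2))
E
```

```text
clock: 6.65
ee_pos: [0.5646, 0.0414, 0.343]
eef_rot: [0.523, 0.476, 0.523, -0.476]
contact_force: [0.5, -0.4, -0.6]
gripper_width: 0.0296
clock: 7.65
ee_pos: [0.3953, 0.0238, 0.2545]
eef_rot: [0.625, 0.592, 0.388, -0.33]
contact_force: [0.9, -0.5, 0.3]
gripper_width: 0.03
travel [-0.11 -0.04 -0.02] turn [ 0.0006 -0.0068  0.0008] minrows 0.1 0.1
[-0.22 -0.42 -0.8   0.71  0.15  1.3 ]
```

```bash
python3 -m pendant '[{"travel":[-0.2,0.2,1],"angular":[0,0,0]},{"travel":[0,0.8,0.7],"angular":[-0.004,0.0417,0]},{"travel":[0.25,1,0],"angular":[-0.004,0.0417,0]},{"travel":[0.25,1,0],"angular":[-0.004,0.0417,0]},{"travel":[0.25,1,0],"angular":[-0.004,0.0417,0]},{"travel":[0.25,1,0],"angular":[0,0,0]},{"travel":[0.25,1,0],"angular":[0,0,0]},{"travel":[0.25,1,0],"angular":[0,0,0]},{"travel":[0.25,1,0],"angular":[0,0,0]},{"travel":[0.25,1,0],"angular":[0,0,0]},{"travel":[0.2,0.8,0],"angular":[0,0,0]},{"travel":[0,0,0],"angular":[0,0,0]}]' -1
python3 - <<'E'
from h import *
import cv2
s=observe();print(s["ee_pos"],s["joint_positions"].round(2))
c=imaging.get_calibration("wrist"); w=imaging.snapshot("wrist"); b=imaging.snapshot("scene")
np.save("wc.npy",c,allow_pickle=True)
cv2.imwrite("pics/w1.png",w[:,:,::-1]);cv2.imwrite("pics/sc1.png",b[:,:,::-1])
cv2.imwrite("pics/sc1c.png",cv2.resize(b[170:300,190:330,::-1],None,fx=4.2,fy=4.2,interpolation=cv2.INTER_CUBIC))
print(proj(c,[.4623,.3206,.122]))
E
```

```text
clock: 8.85
ee_pos: [0.4576, 0.3211, 0.3067]
eef_rot: [0.519, 0.471, 0.529, -0.479]
contact_force: [0.5, -0.5, -0.1]
gripper_width: 0.0854
[0.45762783 0.32113871 0.30672967] [0.49 0.35 0.21 1.44 0.01 1.97]
[285.11366046 187.4726164 ]
```

View pics/w1.png

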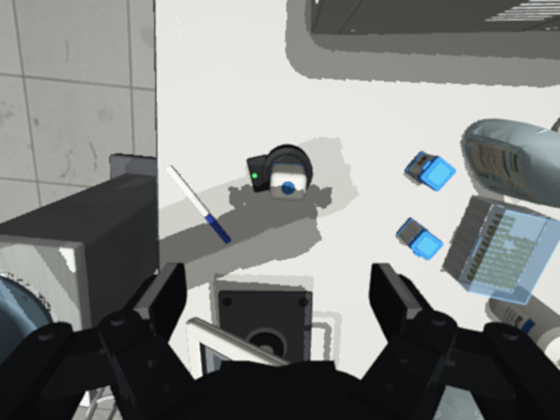

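View pics/sc1c.png

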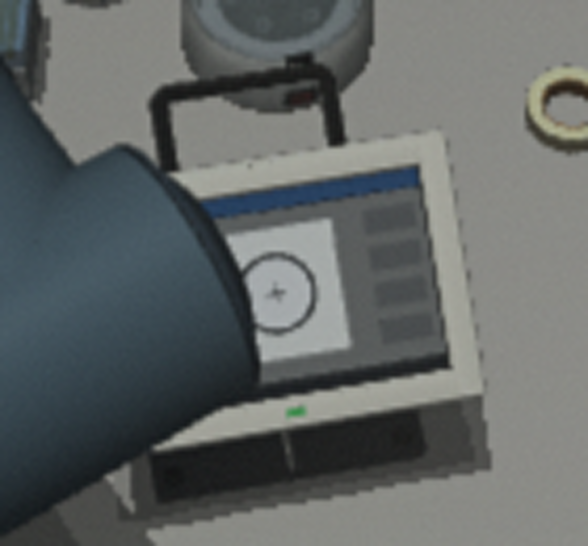

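Wrist: the meter's blue dot is at (288,188), against a predicted (285,187). The scene crop shows the glass right corners at (418,168) and (450,367), the ring at (278,293) and the handle middle at (241,84). Now I refit the screen and enlarge the meter.

Run:
```python
from h import *
import cv2
c=imaging.get_calibration("scene");S=lambda u,v:np.array([u/4.2+190-.4,v/4.2+170-.4]);g=-.0295
so=[(S(418,168),(g,-.104,.0665)),(S(450,367),(g,-.104,-.0665)),(S(278,293),(g,0,0)),(S(241,84),(-.022,0,.1375))]
f=lambda p:np.concatenate([proj(c,scr(.4585,.0298,p[0],p[1],q))-u for u,q in so])
s=least_squares(f,[.1,1]);print(s.x,s.x[0]-.0971,s.fun.round(1))
f=lambda p:np.concatenate([proj(c,scr(p[2],p[3],p[0],p[1],q))-u for u,q in so])
s=least_squares(f,[.1,1,.458,.03]);print(s.x,s.fun.round(1))
p=s.x;print("ring",scr(p[2],p[3],p[0],p[1],(g,0,0)))
w=cv2.imread("pics/w1.png")[130:215,230:345];cv2.imwrite("pics/w1c.png",cv2.resize(w,None,fx=6,fy=6,interpolation=cv2.INTER_CUBIC))
```

```text
[0.10834921 0.93339445] 0.01124921312382017 [ 0.1 -0.4 -0.   0.1 -0.3  0.5  0.1 -0.1]
[0.10891957 0.92741711 0.4587004  0.02970425] [ 0.2 -0.4 -0.   0.1 -0.3  0.5  0.1 -0.2]
ring [0.44110815 0.0277805  0.16360216]
```

View pics/w1c.png

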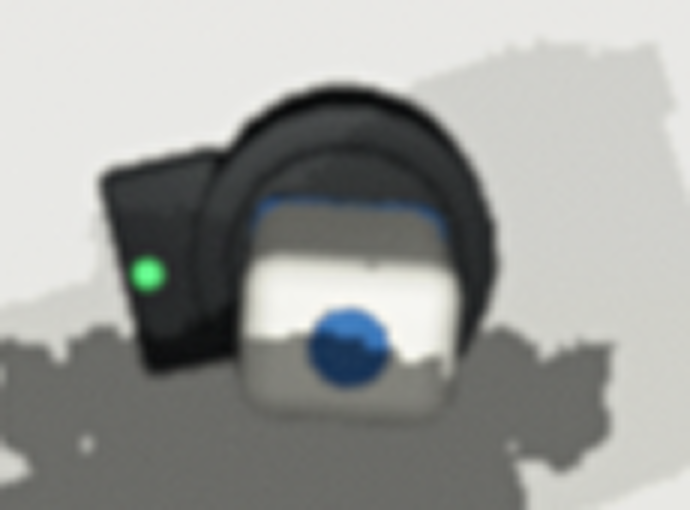

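Viewed so far: 8 pictures. The meter's long side runs along image x (about 2.7° off), so the jaws must turn by about 90°. The refit gives swivel 0.011 (good) but tilt 0.93 (too upright), so the bar must have been dragged up on release. I'll press the bar down with closed fingertips.

```bash
python3 -m pendant '[{"travel":[0.3,-0.8,0.2],"angular":[0,0,0]},{"travel":[0.4,-1,0],"angular":[0,0,0]},{"travel":[0.4,-1,0],"angular":[0,0,0]},{"travel":[0.4,-1,0],"angular":[0,0,0]},{"travel":[0.4,-1,0],"angular":[0,0,0]},{"travel":[0.4,-1,0],"angular":[0,0,0]},{"travel":[0.4,-1,0],"angular":[0,0,0]},{"travel":[0.4,-1,0],"angular":[0,0,0]},{"travel":[0.4,-1,0],"angular":[0,0,0]},{"travel":[0,-0.5,0],"angular":[0,0,0]},{"travel":[0,0,0],"angular":[0,0,0]},{"travel":[0,0,0],"angular":[0,0,0]}]' 1
python3 - <<'E'
from h import *
plan([.563,.040,.275],toolR([0,0,-1],[np.cos(.0971),np.sin(.0971),0]))
c=np.load("wc.npy",allow_pickle=True).item()
U=lambda u,v:np.array([u/6+230-.4,v/6+130-.4])
P=[least_squares(lambda p:proj(c,[*p,.122])-U(*u),[.46,.32]).x for u in((250,258),(460,268),(450,415),(245,405),(350,346))]
P=np.array(P);print(P.round(4),P[:4].mean(0)); d=P[1]-P[0]+P[2]-P[3];print("long axis deg",np.degrees(np.arctan2(d[1],d[0])))
E
```

```text
clock: 10.15
ee_pos: [0.5604, 0.0388, 0.3123]
eef_rot: [0.518, 0.471, 0.528, -0.481]
contact_force: [-0.3, 0.4, 0.1]
gripper_width: -0.0002
travel [ 0.09  0.04 -1.24] turn [ 0.0003 -0.0065  0.001 ] minrows 1.2 0.1
[[0.4466 0.3347]
 [0.4823 0.3366]
 [0.4838 0.3106]
 [0.4481 0.3087]
 [0.4652 0.3211]] [0.46522027 0.32265602]
long axis deg 3.0166077161058187
```

```bash
python3 -m pendant '[{"travel":[0.09,0.04,-0.6],"angular":[0,-0.0065,0.001]},{"travel":[0,0,-0.6],"angular":[0,0,0]},{"travel":[0,0,-0.3],"angular":[0,0,0]},{"travel":[0,0,-0.2],"angular":[0,0,0]},{"travel":[0,0,0],"angular":[0,0,0]}]'
python3 -m pendant '[{"travel":[0,0,-0.1],"angular":[0,0,0]},{"travel":[0,0,-0.1],"angular":[0,0,0]},{"travel":[0,0,-0.1],"angular":[0,0,0]},{"travel":[0,0,-0.1],"angular":[0,0,0]},{"travel":[0,0,-0.1],"angular":[0,0,0]},{"travel":[0,0,0],"angular":[0,0,0]},{"travel":[0,0,0],"angular":[0,0,0]}]'
python3 - <<'E'
from h import *
import cv2
s=observe();print(s["ee_pos"],s["contact_force"])
im=imaging.snapshot("side"); cv2.imwrite("pics/s2.png",cv2.resize(im[130:310,230:400,::-1],None,fx=3.3,fy=3.3,interpolation=cv2.INTER_CUBIC))
E
```

```text
clock: 10.65
ee_pos: [0.5629, 0.0405, 0.2603]
eef_rot: [0.524, 0.474, 0.524, -0.475]
contact_force: [0.2, 0.0, 0.3]
gripper_width: 0.0002
clock: 11.35
ee_pos: [0.5648, 0.0398, 0.2466]
eef_rot: [0.525, 0.475, 0.523, -0.475]
contact_force: [2.9, 0.0, 4.7]
gripper_width: 0.0001
[0.56482225 0.03978344 0.24659363] [2.94959201e+00 3.80461601e-04 4.65421378e+00]
```

View pics/s2.png

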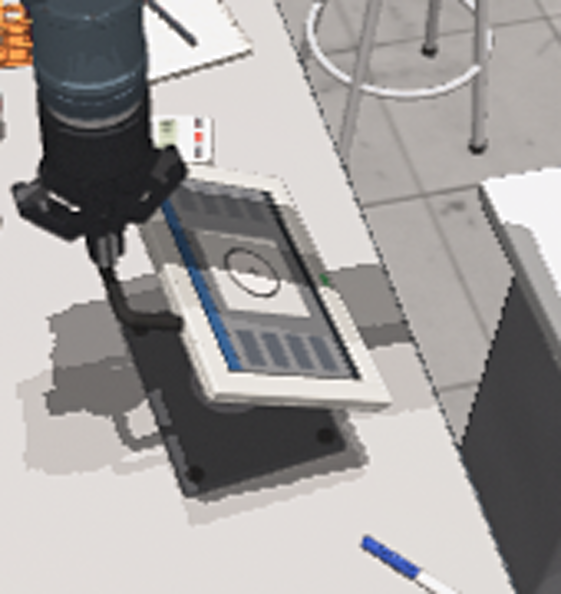

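Fingertips press on the bar with about 4.7 N. Glass corners are at about (232,371), (358,379) and (268,191), and the ring is at (250,272). I refit from these.

Run:
```python
from h import *
c=imaging.get_calibration("side");S=lambda u,v:np.array([u/3.3+230-.35,v/3.3+130-.35]);g=-.0295
so=[(S(232,371),(g,.104,.0665)),(S(358,379),(g,.104,-.0665)),(S(268,191),(g,-.104,-.0665)),(S(250,272),(g,0,0))]
f=lambda p:np.concatenate([proj(c,scr(.4585,.0298,p[0],p[1],q))-u for u,q in so])
s=least_squares(f,[.1,1]);print(s.x,s.x[0]-.0971,s.fun.round(1))
f=lambda p:np.concatenate([proj(c,scr(p[2],p[3],p[0],p[1],q))-u for u,q in so])
s=least_squares(f,[.1,1,.4585,.03]);print(s.x,s.fun.round(1))
```

```text
[0.10442335 1.03072757] 0.007323348578752054 [-0.   0.4  2.2  0.4  0.8  0.5  0.9  0.7]
[0.10520652 1.00764341 0.46080448 0.02732434] [-0.6 -0.6  0.9  0.2 -0.3  0.4  0.   0.1]
```

```bash
python3 -m pendant '[{"travel":[0,0,-0.06],"angular":[0,0,0]},{"travel":[0,0,0],"angular":[0,0,0]},{"travel":[0,0,0.5],"angular":[0,0,0]},{"travel":[0,0,1],"angular":[0,0,0]},{"travel":[-0.2,0.5,0.6],"angular":[0,0,0]},{"travel":[-0.4,1,0],"angular":[0,0,0.04]},{"travel":[-0.4,1,0],"angular":[0,0,0.04]},{"travel":[-0.4,1,0],"angular":[0,0,0.04]},{"travel":[-0.4,1,0],"angular":[0,0,0.04]},{"travel":[-0.4,1,0],"angular":[0,0,0.04]},{"travel":[-0.4,1,0],"angular":[0,0,0.04]},{"travel":[-0.4,1,0],"angular":[0,0,0.04]}]' 1
python3 -m pendant '[{"travel":[-0.4,1,0],"angular":[0,0,0.045]},{"travel":[-0.2,1,0],"angular":[0,0,0.045]},{"travel":[0,0,0],"angular":[0,0,0.045]},{"travel":[0,0,0],"angular":[0,0,0.045]},{"travel":[0,0,0],"angular":[0,0,0]}]' -1
python3 - <<'E'
from h import *
import cv2
j=np.radians(93); plan([.464,.3215,.2],toolR([0,0,-1],[np.cos(j),np.sin(j),0]))
print(observe()["joint_positions"].round(2))
b=imaging.snapshot("scene")
cv2.imwrite("pics/sc2c.png",cv2.resize(b[170:300,190:330,::-1],None,fx=4.2,fy=4.2,interpolation=cv2.INTER_CUBIC))
E
```

```text
clock: 12.6
ee_pos: [0.4719, 0.2654, 0.3059]
eef_rot: [0.676, 0.204, 0.677, -0.206]
contact_force: [-0.4, 0.0, 0.1]
gripper_width: 0.0001
clock: 13.1
ee_pos: [0.4545, 0.3245, 0.3059]
eef_rot: [0.707, 0.009, 0.707, -0.011]
contact_force: [-1.0, 0.4, -1.0]
gripper_width: 0.0726
travel [ 0.32 -0.1  -3.53] turn [ 0.0008 -0.0003  0.0254] minrows 3.5 0.5
[ 0.51  0.34  0.19  1.42 -0.    0.53]
```

View pics/sc2c.png

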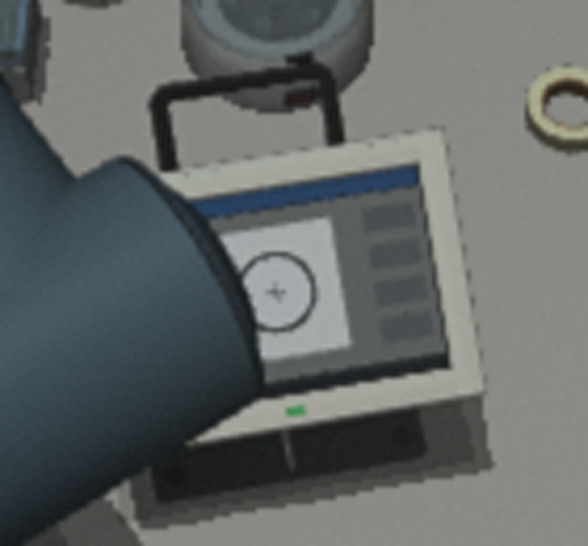

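The scene camera looks straight along the glass normal, so tilt barely shows there (nothing has visibly changed), but swivel and ring position agree. Tilt needs the side view, now unobstructed.

Run:
```python
from h import *
import cv2
print(arm.nose_length)
im=imaging.snapshot("side"); cv2.imwrite("pics/s3.png",cv2.resize(im[160:280,255:365,::-1],None,fx=5,fy=5,interpolation=cv2.INTER_CUBIC))
```

```text
0.011
```

View pics/s3.png

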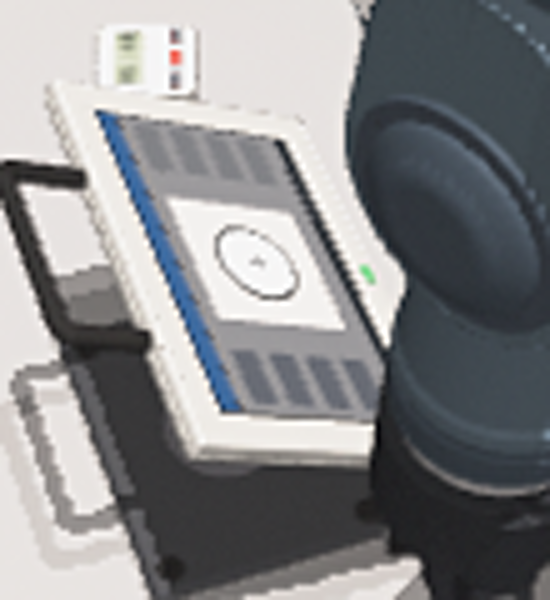

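Side crop: glass corners at (98,112), (224,412) and (276,140), ring at (258,262), handle middle at about (38,254).

Run:
```python
from h import *
c=imaging.get_calibration("side");c2=imaging.get_calibration("scene");S=lambda u,v:np.array([u/5+255-.4,v/5+160-.4]);T=lambda u,v:np.array([u/4.2+190-.4,v/4.2+170-.4]);g=-.0295
so=[(c,S(98,112),(g,-.104,.0665)),(c,S(224,412),(g,.104,.0665)),(c,S(276,140),(g,-.104,-.0665)),(c,S(258,262),(g,0,0)),(c,S(38,254),(-.022,0,.1375)),
(c2,T(418,165),(g,-.104,.0665)),(c2,T(450,367),(g,-.104,-.0665)),(c2,T(277,292),(g,0,0)),(c2,T(241,84),(-.022,0,.1375))]
for sel in (so[:5],so):
  f=lambda p:np.concatenate([proj(c,scr(p[2],p[3],p[0],p[1],q))-u for c,u,q in sel])
  s=least_squares(f,[.1,1,.458,.03]);p=s.x;print(p,s.fun.round(1));R=Rz(p[0])*Rt.from_euler('y',p[1]);print("ring",scr(p[2],p[3],p[0],p[1],(g,0,0)),"x",R.apply([1,0,0]))
f=lambda p:np.concatenate([proj(c,scr(.4585,.0298,p[0],p[1],q))-u for c,u,q in so]);s=least_squares(f,[.1,1]);print(s.x,s.fun.round(1))
```

```text
[0.11817273 1.02590442 0.45911667 0.0287313 ] [-1.  -0.1  0.9  0.2  0.9  0.1 -0.2  0.4 -0.7 -0.7]
ring [0.44393271 0.02692857 0.16522791] x [ 0.51471071  0.0611095  -0.85518332]
[0.10899837 1.03072614 0.45803025 0.02902596] [-0.4 -0.2  0.9  0.2  1.7  0.1  0.2  0.5 -0.5 -0.8 -0.1 -0.7  0.5 -0.6
  0.  -0.2 -0.2 -0.7]
ring [0.44295148 0.02737585 0.16530134] x [ 0.51114473  0.05593563 -0.85767259]
[0.10711157 1.02440438] [-0.3 -0.1  0.8  0.4  1.7  0.5  0.2  0.7 -0.5 -0.8 -0.4 -0.7  0.2 -0.6
 -0.3 -0.2 -0.4 -0.8]
```

Tilt is about 1.03 and swivel about 0.01, both within limits. Descend on the meter.

```bash
python3 -m pendant '[{"travel":[0.32,-0.1,-0.4],"angular":[0.0008,0,0.0254]},{"travel":[0,0,-0.8],"angular":[0,0,0]},{"travel":[0,0,-1],"angular":[0,0,0]},{"travel":[0,0,-1],"angular":[0,0,0]},{"travel":[0,0,-1],"angular":[0,0,0]},{"travel":[0,0,-1],"angular":[0,0,0]},{"travel":[0,0,-1],"angular":[0,0,0]},{"travel":[0,0,-0.8],"angular":[0,0,0]},{"travel":[0,0,-0.4],"angular":[0,0,0]},{"travel":[0,0,0],"angular":[0,0,0]}]'
python3 - <<'E'
from h import *
j=np.radians(93); plan([.464,.3215,.084],toolR([0,0,-1],[np.cos(j),np.sin(j),0]))
E
```

```text
clock: 14.2
ee_pos: [0.4637, 0.3206, 0.0831]
eef_rot: [0.706, -0.018, 0.708, 0.018]
contact_force: [-0.7, 0.5, 0.1]
gripper_width: 0.0853
travel [0.01 0.03 0.03] turn [ 0.     -0.0007  0.0007] minrows 0.0 0.0
```

```bash
python3 -m pendant '[{"travel":[0,0,0],"angular":[0,0,0]},{"travel":[0,0,0],"angular":[0,0,0]},{"travel":[0,0,0],"angular":[0,0,0]},{"travel":[0,0,0],"angular":[0,0,0]},{"travel":[0,0,0],"angular":[0,0,0]},{"travel":[0,0,0],"angular":[0,0,0]},{"travel":[0,0,0],"angular":[0,0,0]},{"travel":[0,0,0],"angular":[0,0,0]}]' 1 40
python3 -m pendant '[{"travel":[0,0,0.2],"angular":[0,0,0]},{"travel":[0,0,0.4],"angular":[0,0,0]},{"travel":[0,0,0.6],"angular":[0,0,0]},{"travel":[0,0,0.6],"angular":[0,0,0]},{"travel":[0,0,0.8],"angular":[0,0,0]},{"travel":[0,0,1],"angular":[0,0,0]},{"travel":[0,0,1],"angular":[0,0,0]},{"travel":[0,0,1],"angular":[0,0,0]},{"travel":[0,0,1],"angular":[0,0,0]},{"travel":[0,0,1],"angular":[0,0,0]},{"travel":[0,0,0],"angular":[0,0,0]},{"travel":[0,0,0],"angular":[0,0,0]}]'
python3 - <<'E'
from h import *
# assume face 88mm ahead of TCP-? grasp 8 behind TCP at 80 from face -> TCP 72+ from face
n=np.array([.513,.055,-.857]);n/=np.linalg.norm(n);ring=np.array([.443,.0274,.1654])
s=observe();print(s["gripper_width"],s["contact_force"])
d=(.0831-.012)  # face ahead of TCP along tool x
j=np.array([-n[1],n[0],0])
for gap in(.06,):plan(ring-n*(d+gap),toolR(n,j))
E
```

```text
clock: 15.0
ee_pos: [0.4661, 0.3221, 0.086]
eef_rot: [0.708, -0.017, 0.706, 0.019]
contact_force: [0.5, -1.7, 5.2]
gripper_width: 0.0298
clock: 16.2
ee_pos: [0.4652, 0.322, 0.3134]
eef_rot: [0.708, -0.017, 0.706, 0.019]
contact_force: [0.2, -0.3, -3.0]
gripper_width: 0.0297
0.029651525453422603 [ 0.1580386  -0.28555403 -3.04746347]
travel [ -2.98 -10.06  -1.19] turn [ 0.0128 -0.1712  0.0168] minrows 10.1 3.6
```

```bash
python3 -m pendant '[{"travel":[-0.2,-0.6,0],"angular":[0,0,0]},{"travel":[-0.3,-1,0],"angular":[0,0,0]},{"travel":[-0.3,-1,0],"angular":[0.0013,-0.0171,0.0017]},{"travel":[-0.3,-1,0],"angular":[0.0026,-0.0342,0.0034]},{"travel":[-0.3,-1,0],"angular":[0.0026,-0.0342,0.0034]},{"travel":[-0.3,-1,0],"angular":[0.0026,-0.0342,0.0034]},{"travel":[-0.3,-1,0],"angular":[0.0026,-0.0342,0.0034]},{"travel":[-0.3,-1,0],"angular":[0.0013,-0.0171,0.0017]},{"travel":[-0.3,-1,0],"angular":[0,0,0]},{"travel":[-0.3,-1,-0.5],"angular":[0,0,0]},{"travel":[-0.1,-0.4,-0.5],"angular":[0,0,0]},{"travel":[0,0,0],"angular":[0,0,0]}]'
cat > aim.py <<'E'
import sys
from h import *
n=np.array([.513,.055,-.857]);n/=np.linalg.norm(n);ring=np.array([.443,.0274,.1654]);j=np.array([-n[1],n[0],0]);R=toolR(n,j)
s=observe();e=ring-s["ee_pos"];print("along n (minus d .074)",e@n-.074,"lateral j",e@j/np.linalg.norm(j),"up",e@np.cross(n,j),"F.n",s["contact_force"]@n,s["contact_force"],s["wrist_torque"],s["joint_positions"].round(2))
plan(ring-n*(.074+float(sys.argv[1])),R)
E
python3 aim.py .03
```

```text
clock: 17.4
ee_pos: [0.3717, 0.0208, 0.2778]
eef_rot: [0.867, -0.024, 0.496, 0.045]
contact_force: [-0.2, 0.1, -2.0]
gripper_width: 0.0296
along n (minus d .074) 0.059217003409602245 lateral j -0.001081012180808879 up 0.0017350277472284006 F.n 1.6221200767070205 [-0.18276919  0.12055402 -1.99506608] [-0.05116106  0.64632177  0.03881903] [-0.27 -0.51 -0.79  0.79  0.19 -0.32]
travel [ 0.6   0.03 -0.78] turn [-0.0005 -0.0031  0.0015] minrows 0.8 0.1
```

```bash
python3 -m pendant '[{"travel":[0.3,0.02,-0.4],"angular":[-0.0005,-0.0031,0.0015]},{"travel":[0.3,0.02,-0.4],"angular":[0,0,0]},{"travel":[0.3,0.03,-0.45],"angular":[0,0,0]},{"travel":[0,0,0],"angular":[0,0,0]},{"travel":[0,0,0],"angular":[0,0,0]}]'
python3 aim.py .012
python3 - <<'E'
from h import *
import cv2
a=imaging.snapshot("scene")[195:285,205:305,::-1];b=imaging.snapshot("side")[160:270,255:365,::-1]
A=cv2.resize(a,(400,360),interpolation=cv2.INTER_CUBIC);B=cv2.resize(b,(396,396),interpolation=cv2.INTER_CUBIC)
o=np.zeros((396,796,3),np.uint8);o[:360,:400]=A;o[:,400:]=B;cv2.imwrite("pics/f1.png",o)
n=np.array([.513,.055,-.857]);n/=np.linalg.norm(n);s=observe();R=Rt.from_quat(np.r_[s["eef_rot"][1:],s["eef_rot"][0]]);f=s["ee_pos"]+R.apply([.074,0,0]);ring=np.array([.443,.0274,.1654])
c=imaging.get_calibration("scene");d=imaging.get_calibration("side")
T=lambda p:(p-[205,195])*4; U=lambda p:(p-[255,160])*3.6+[400,0]
for nm,l in(("face",.0),("flange",.034),("fl2",.040),("top",.11)):
  X=f-R.apply([l,0,0]);print(nm,T(proj(c,X)).round(),U(proj(d,X)).round())
print("ring",T(proj(c,ring)).round(),U(proj(d,ring)).round())
E
```

```text
clock: 17.9
ee_pos: [0.4013, 0.0248, 0.2445]
eef_rot: [0.871, -0.028, 0.489, 0.049]
contact_force: [-0.5, 0.1, -1.2]
gripper_width: 0.0296
along n (minus d .074) 0.01530301936405877 lateral j -0.0018924546600697667 up -0.002596187116939121 F.n 0.8355703790353511 [-0.46021208  0.11476398 -1.24342562] [-0.0516956   0.58418013 -0.02801968] [-0.23 -0.44 -0.86  0.63  0.17 -0.3 ]
travel [-0.08 -0.07 -0.18] turn [ 0.0003  0.0018 -0.0021] minrows 0.2 0.1
face [201. 166.] [590. 175.]
flange [206. 168.] [614. 144.]
fl2 [207. 169.] [619. 138.]
top [218. 172.] [673.  70.]
ring [202. 176.] [585. 189.]
```

View pics/f1.png

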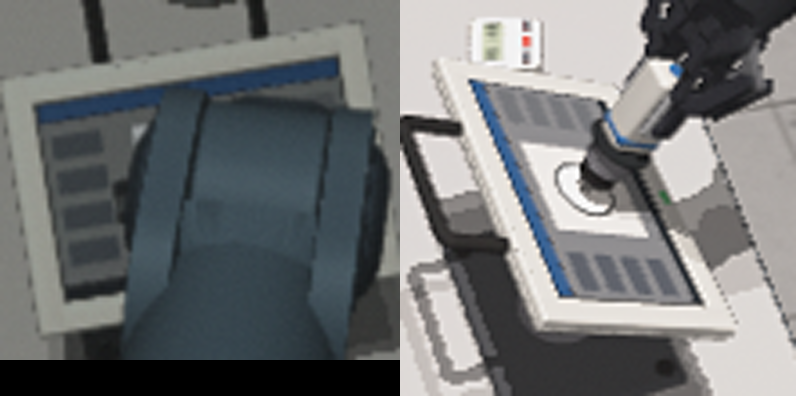

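Side half: the flange is at about (620,146) and the collar end at about (596,184), with the ring centred at (585,189). That's roughly as predicted, with a possible offset of a few mm. No views remain, so I'll measure the collar from pixel values.

Run:
```python
from h import *
import cv2
im=imaging.snapshot("side");g=im.mean(2).astype(int)
r0,r1,c0,c1=190,226,294,332
print("     "+" ".join(f"{c:3d}" for c in range(c0,c1)))
for r in range(r0,r1):print(r,":"," ".join(f"{v:3d}" for v in g[r,c0:c1]))
s=observe();R=Rt.from_quat(np.r_[s["eef_rot"][1:],s["eef_rot"][0]]);f=s["ee_pos"]+R.apply([.074,0,0]);d=imaging.get_calibration("side")
for l in(0,.014,.034,.04):print(l,proj(d,f-R.apply([l,0,0])).round(1))
print("ring",proj(d,[.443,.0274,.1654]).round(1))
for v in([0,.01,0],[.00857,0,.00515],):print(proj(d,f+v)-proj(d,f))
```

```text
294 295 296 297 298 299 300 301 302 303 304 305 306 307 308 309 310 311 312 313 314 315 316 317 318 319 320 321 322 323 324 325 326 327 328 329 330 331
190 : 125 140 142 130 121 121 124 136 142 130 120 122 124 135 145 147 132  48  84 154 181 180 182 183 185 186 188 186 185 173 135  96 142 152 111  65  39  34
191 : 123 136 143 131 121 121 121 128 145 139 122 122 121 124 137 147 134  94 116 172 181 181 182 185 186 187 187 185 177 146 105 123 154 125  79  44  42  39
192 : 121 127 145 142 130 121 122 124 135 143 131 121 122 125 137 132  89 100 119 157 182 182 182 184 187 187 187 180 154 130 137 157 128  94  42  46  39  35
193 : 121 123 135 142 131 120 122 121 128 145 140 121 122 123 113  72  72 124 126 136 182 183 184 185 186 186 183 158 125 118 159 137  95  56  49  41  34  34
194 : 124 122 128 145 139 122 120 121 124 135 143 131 121 118  85  42  70 139 172 111 157 185 185 185 184 184 167 129 110 159 137  96  54  53  52  35  32  32
195 : 144 140 138 140 142 131 124 123 123 128 146 140 122 111  49  46  45 111 177 125 136 185 187 186 184 172 138 111 141 152 109  67  49  54  36  34  29  56

[... 4183 characters left out ...]
34 234 234 234 234 234 234 234 234 236 233 192 140 145 138  85  34  70 125 125 139
223 : 108 129 145 139 166 221 225 236 236 236 236 235 235 235 235 235 235 235 236 236 235 235 235 235 235 235 235 237 229 143 142 147 131  42  48  95 138 136
224 : 100 117 145 143 140 138 136 136 135 140 164 163 171 192 200 220 219 223 236 235 236 236 235 235 235 235 235 236 233 193 140 140 118  81  35 135 230 216
225 : 103 107 127 146 143 143 142 142 142 141 141 139 139 138 138 137 137 136 137 134 141 163 163 171 191 201 220 219 227 229 139 140 128 115  42  65 156 223
0 [307.6 208.5]
0.014 [310.3 205. ]
0.034 [314.4 199.9]
0.04 [315.6 198.3]
ring [306.4 212.4]
[0.97069198 2.92818418]
[-3.07881937 -0.62417595]
```

Both estimates ask for about -2.7 mm up the screen and -2 to -4.7 mm in y. I apply -3 mm in y and advance toward contact in small steps, watching the force.

```bash
python3 -m pendant '[{"travel":[-0.077,-0.1,-0.046],"angular":[0.0003,0.0018,-0.0021]},{"travel":[0.1,0.01,-0.17],"angular":[0,0,0]},{"travel":[0.1,0.01,-0.17],"angular":[0,0,0]},{"travel":[0,0,0],"angular":[0,0,0]},{"travel":[0,0,0],"angular":[0,0,0]},{"travel":[0,0,0],"angular":[0,0,0]}]'
python3 aim.py 0
python3 -m pendant '[{"travel":[0.034,0.004,-0.057],"angular":[0,0,0]},{"travel":[0,0,0],"angular":[0,0,0]},{"travel":[0,0,0],"angular":[0,0,0]}]'
python3 aim.py 0
```

```text
clock: 18.65
ee_pos: [0.4058, 0.0215, 0.2338]
eef_rot: [0.87, -0.026, 0.49, 0.046]
contact_force: [0.5, -0.8, -1.4]
gripper_width: 0.0295
along n (minus d .074) 0.003980641893626874 lateral j 0.0019149665319430395 up -0.0015639508860590566 F.n 1.4280016749871163 [ 0.458389   -0.83202903 -1.44582117] [-0.07368487  0.60229227  0.00838219] [-0.23 -0.42 -0.88  0.59  0.17 -0.29]
travel [-0.02  0.06 -0.17] turn [0.0003 0.0008 0.0005] minrows 0.2 0.0
clock: 18.95
ee_pos: [0.4068, 0.0216, 0.2321]
eef_rot: [0.87, -0.026, 0.49, 0.046]
contact_force: [-1.0, 0.6, -2.0]
gripper_width: 0.0296
along n (minus d .074) 0.00199687351961661 lateral j 0.0019007607224539736 up -0.0015802440833414494 F.n 1.2470057232043037 [-1.01286254  0.62501549 -2.02173769] [-0.08786259  0.57909199 -0.0132883 ] [-0.23 -0.41 -0.88  0.59  0.17 -0.29]
travel [-0.06  0.06 -0.11] turn [0.0003 0.0008 0.0005] minrows 0.1 0.0
```

```bash
for i in 1 ; do python3 -m pendant '[{"travel":[0.034,0.004,-0.057],"angular":[0,0,0]},{"travel":[0,0,0],"angular":[0,0,0]},{"travel":[0,0,0],"angular":[0,0,0]}]'; python3 aim.py 0|head -1
python3 -m pendant '[{"travel":[0.034,0.004,-0.057],"angular":[0,0,0]},{"travel":[0,0,0],"angular":[0,0,0]},{"travel":[0,0,0],"angular":[0,0,0]}]'; python3 aim.py 0|head -1
python3 -m pendant '[{"travel":[0.026,0.003,-0.043],"angular":[0,0,0]},{"travel":[0,0,0],"angular":[0,0,0]},{"travel":[0,0,0],"angular":[0,0,0]}]'; python3 aim.py 0|head -1; done
```

```text
clock: 19.25
ee_pos: [0.4078, 0.0217, 0.2303]
eef_rot: [0.87, -0.026, 0.49, 0.046]
contact_force: [-0.6, -0.5, -2.3]
gripper_width: 0.03
along n (minus d .074) -6.090274891291936e-05 lateral j 0.0018851245534637286 up -0.0015369887605270575 F.n 1.5748052752000141 [-0.64019099 -0.54755841 -2.2565288 ] [-0.05431437  0.60130353  0.01248295] [-0.23 -0.41 -0.88  0.58  0.17 -0.29]
clock: 19.55
ee_pos: [0.409, 0.0218, 0.2288]
eef_rot: [0.87, -0.026, 0.49, 0.046]
contact_force: [-0.4, -0.7, -0.8]
gripper_width: 0.0296
along n (minus d .074) -0.001928158100390015 lateral j 0.0019364423781794784 up -0.0016929856240011296 F.n 0.48342065321589384 [-0.38168484 -0.6547631  -0.83476352] [-0.11901888  0.56624076  0.00740983] [-0.23 -0.4  -0.88  0.57  0.17 -0.29]
clock: 19.85
ee_pos: [0.4098, 0.0219, 0.2276]
eef_rot: [0.87, -0.026, 0.49, 0.046]
contact_force: [-0.2, -0.4, 0.3]
gripper_width: 0.0298
along n (minus d .074) -0.003430160872589502 lateral j 0.0019454599414091213 up -0.0016922297860601666 F.n -0.40125455723936426 [-0.17834383 -0.35252784  0.33897798] [-0.11137421  0.54995399  0.0184167 ] [-0.23 -0.4  -0.89  0.57  0.17 -0.29]
```

Contact has started (about 1.7 N over the baseline). I press about 2.5 mm more.

```bash
python3 -m pendant '[{"travel":[0.022,0.002,-0.036],"angular":[0,0,0]},{"travel":[0.022,0.002,-0.036],"angular":[0,0,0]},{"travel":[0,0,0],"angular":[0,0,0]},{"travel":[0,0,0],"angular":[0,0,0]},{"travel":[0,0,0],"angular":[0,0,0]}]'; python3 aim.py 0|head -1
python3 - <<'E'
from h import *
n=np.array([.513,.055,-.857]);n/=np.linalg.norm(n);v=[]
for k in range(12):
    im=imaging.snapshot("side");v.append(observe()["contact_force"])
v=np.array(v);print(v.mean(0),(v@n).mean(),(v@n).std())
g=im.mean(2).astype(int)
for r in range(202,222):print(r,":"," ".join(f"{x:3d}" for x in g[r,294:322]))
E
```

```text
clock: 20.35
ee_pos: [0.4111, 0.022, 0.2254]
eef_rot: [0.87, -0.026, 0.49, 0.046]
contact_force: [-0.7, -0.5, 0.9]
gripper_width: 0.0293
along n (minus d .074) -0.0059612408416798435 lateral j 0.001943572637700503 up -0.0016889443950221285 F.n -1.1912374407516015 [-0.73511993 -0.52868139  0.9164835 ] [-0.07846987  0.50439711  0.00089445] [-0.23 -0.4  -0.89  0.56  0.17 -0.29]
[-0.50800199 -0.14352892  1.15385293] -1.2569470285196946 0.4105410458590697
202 : 234 235 234 235 235 235 236 237 240 234 133  37  46  47 114 177 128 131 154 180 151 130 127 113 110 103  68  48
203 : 234 234 234 234 234 235 236 236 239 238 172  36  49  45  80 141 145  87 117 133 133 129 126 113 113 110 102  84
204 : 234 234 234 234 235 236 234 234 238 227  86  38  46  48  45 110 169  78  86  94  99 104 104  99  99 102 115 111
205 : 234 234 234 236 237 220 139 145 154 143  78  52  44  50  47  62 112 142 125 103  93  89  78  73  68  69  66  70
206 : 234 234 235 236 216 112 178 194 204  84  71  65  52  44  50  47  42  52  76  86 111 123 122 117 118 114  92  87
207 : 234 234 236 225 125 181 251 249 204  96  95  75  
[... 1014 characters left out ...]
39 178 238 235 235 235 237 227 155 191 248 251 252 211 123 129 152 136 138 121  74 126 124 123 118  94  73  74
217 : 143 155 212 238 235 234 235 237 228 145 139 224 248 251 252 244 233 148 128  89  76 122 121 120 121 117  89  69
218 : 145 139 178 237 235 234 234 235 237 234 189 113 141 224 247 248 248 221 115  70 126 136 134 135 136 132 112  85
219 : 143 142 157 216 237 234 234 234 235 236 239 235 189 109  98 117 102  95 113 178 228 226 225 224 222 224 216 165
220 : 106 145 158 213 237 235 234 234 234 235 235 236 239 240 242 236 222 243 243 241 238 237 237 233 218 220 215 171
221 : 124 145 141 161 221 236 235 234 234 234 234 235 235 236 236 237 236 236 236 235 235 234 235 235 236 236 238 233
```

The push is about 2.5 N (half travel). The ring pixels haven't moved, and the collar ellipse centre (306.3,211.1) matches the ring's (306.0,211.7) to about 2 mm. Now I hold.

```bash
Z='{"travel":[0,0,0],"angular":[0,0,0]}'
python3 -m pendant '[{"travel":[0,0,0],"angular":[0,0,0]},{"travel":[0,0,0],"angular":[0,0,0]},{"travel":[0,0,0],"angular":[0,0,0]},{"travel":[0,0,0],"angular":[0,0,0]},{"travel":[0,0,0],"angular":[0,0,0]},{"travel":[0,0,0],"angular":[0,0,0]},{"travel":[0,0,0],"angular":[0,0,0]},{"travel":[0,0,0],"angular":[0,0,0]},{"travel":[0,0,0],"angular":[0,0,0]},{"travel":[0,0,0],"angular":[0,0,0]},{"travel":[0,0,0],"angular":[0,0,0]},{"travel":[0,0,0],"angular":[0,0,0]}]' >/dev/null
python3 -m pendant '[{"travel":[0,0,0],"angular":[0,0,0]},{"travel":[0,0,0],"angular":[0,0,0]},{"travel":[0,0,0],"angular":[0,0,0]},{"travel":[0,0,0],"angular":[0,0,0]},{"travel":[0,0,0],"angular":[0,0,0]},{"travel":[0,0,0],"angular":[0,0,0]},{"travel":[0,0,0],"angular":[0,0,0]},{"travel":[0,0,0],"angular":[0,0,0]},{"travel":[0,0,0],"angular":[0,0,0]},{"travel":[0,0,0],"angular":[0,0,0]},{"travel":[0,0,0],"angular":[0,0,0]},{"travel":[0,0,0],"angular":[0,0,0]}]' >/dev/null
python3 -m pendant '[{"travel":[0,0,0],"angular":[0,0,0]},{"travel":[0,0,0],"angular":[0,0,0]},{"travel":[0,0,0],"angular":[0,0,0]},{"travel":[0,0,0],"angular":[0,0,0]},{"travel":[0,0,0],"angular":[0,0,0]},{"travel":[0,0,0],"angular":[0,0,0]},{"travel":[0,0,0],"angular":[0,0,0]},{"travel":[0,0,0],"angular":[0,0,0]},{"travel":[0,0,0],"angular":[0,0,0]},{"travel":[0,0,0],"angular":[0,0,0]},{"travel":[0,0,0],"angular":[0,0,0]},{"travel":[0,0,0],"angular":[0,0,0]}]'
python3 aim.py 0|head -1
python3 -c "
from station import arm; print(arm.hand_in())"
```

```text
clock: 24.55
ee_pos: [0.4109, 0.0221, 0.2252]
eef_rot: [0.87, -0.026, 0.49, 0.046]
contact_force: [0.1, 0.5, 0.3]
gripper_width: 0.0298
along n (minus d .074) -0.006047492232663487 lateral j 0.0018571039007345685 up -0.001562464688593676 F.n -0.16839046692185758 [0.12910298 0.46613344 0.30374768] [ 0.00104006  0.35963126 -0.03370554] [-0.23 -0.4  -0.89  0.56  0.17 -0.29]
the job is handed in; nothing more can be done
None
```

I handed the job in at 24.6 s, with the meter still held pressed on the ring after holding it there for more than 4 s. No verdict was reported.

**What I did**
- Turned the screen square by its handle and laid it back.
- My first release check suggested the tilt was short (0.93 rad). That camera looks almost straight at the glass, so its tilt reading was weak. I still pressed the handle down with closed fingertips to be sure.
- Lifted the meter out of its dock and held it on the ring.

**Last checks**
- **Screen:** a fit over two cameras gave the lean as about 1.03 rad and the screen as about 0.01 rad off square. The ring did not move in the picture when the meter was pressed.
- **Position on the ring:** the collar's outline was within about 2 mm of the ring's centre. The arm's own reading was about 2.5 mm off.
- **Squareness:** the gripper was aimed within about 0.01 rad of square to the glass. The tilt estimate itself is only good to about 0.02 rad.
- **Push:** the average over 12 readings was about 2.5 N, with the collar about 5 mm in.

**What disagreed**
- The last single force reading before hand-in was lower, about 1.5 N. Single readings scatter by about 0.4 N, and the arm had not moved. The wrist moment also fell over the hold (0.50 to 0.36 N m), so the push or the grip may have eased a little. I did not average it again.
- I did not check the bystanders after the meter was lifted. The arm passed well clear of them and felt no contact.

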